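Stack the ward trays over the vials

ROBOT

A 7-joint arm with a two-finger parallel gripper is mounted at the origin on a cart in front of the work surface, level with it; the furniture and walls round the work are solid. World frame = base frame: x ahead of the robot, y to its left, z up, the work surface at z = 0. Lengths are in m, angles in rad, forces in N, time in s.
With the tool pointing down it reaches from about 0.4 to 0.85 m from the base axis. Payload 4.5 kg.
Tool frame: the origin (TCP) lies at the very end of the fingers, on their centre line; the grasp point (between the pads) lies 19 mm behind it; z points along the fingers, y is the line along which they close (so a half turn about z gives the same grasp; the last joint's range is limited). The gripper opens to 88 mm and grips with 3 to 60 N. Pads are 18 mm wide; open, the fingers measure 123 mm over their backs; the gripper's body (75 mm by 187 mm) begins 45 mm behind the grasp point.
Start: joints at [1.253, 0.689, -0.195, 1.565, 0.157, 0.902, -0.215], TCP at [0.215, -0.587, 0.239] pointing down, gripper open.
Joint ranges: [-3.01, 3.01], [-0.46, 2.08], [-1.47, 1.51], [0.13, 2.56], [-1, 4.14], [0.04, 2.09], [-2.66, 2.66]. Speed limits (rad/s): [2.57, 2.57, 3.14, 3.14, 3.14, 3.14, 3.14].

INTERFACE

Orientations are given as a unit quaternion [x, y, z, w].
In Python, from plant import r, optics gives the robot as it stands.
- The arm moves only by the tool servo_tool, never from a script. Its arguments are lists of equal length, an entry for each row: "translation": the shift along the tool's x, y, z in m, a list of three; "turn": the turn, a rotation vector about the tool's x, y, z in rad, a list of three. In form: {"translation": [[dx, dy, dz], ...], "turn": [[rx, ry, rz], ...]}. A call has 1 to 10 rows; each row shifts and turns the commanded pose from where the row before left it, along the tool's axes as they then stand; what a row does not reach is not made up. A row lasts 1/8 s, in which the tool goes at most 62.5 mm and 10.7 degrees, less where a joint would pass 70% of its speed; a pose out of reach is approached as far as the arm can. A call is refused whole if a number of a shift passes 0.0625 or a number of a turn 0.188, either way. A call with a gripper value outside its range is refused whole. "grip" is the opening, from 0 (shut) to 1 (fully open), set as the call begins (left out, the last holds). The fingers move at their own pace and stop on an object; "grip_force" is the grip in N (left out, the last holds). Time passes only in rows, so rows that do not move let the fingers close. It gives the time, the measured TCP pose, the force, the opening and the grip force at its end, in the units of the state.
- r.get_state(): the state, without advancing time (a new reading comes with each control period).
- optics.snapshot(name): name is "scene" or "side" or "wrist"; returns a dict with "img" (480x640x3 uint8, red, green, blue), "z_map" (480x640 float32, m along the optical axis (not along the pixel's ray), 0 where there is no reading), "mtx" (3x3 intrinsics, pixels), "R" (3x3) and "t" (3): a world point X has camera coordinates R X + t. Camera axes: x right, y down, z forward; pixel columns grow to the right and rows downward; lengths in m; the calibration is good to about 2 mm. A picture is of the moment at which its call begins.
- r.finish_job(): hands the job in; it is judged then, once.
The state is a dict: "clock": time; "q": joint angles; "qd": joint speeds; "joint_torque": joint torques, N m; "tool_pos": TCP position; "eef_rot": TCP orientation; "contact_force": force on the tool from outside, world axes, zero at the start; "moment": the same for the moment, N m; "opening": opening from 0.0 (shut) to 1.0 (fully open); "finger_force": force on a finger pad.
Only numpy, scipy, OpenCV 4.12 (cv2) and the standard library are available. Lean on these libraries where they do the work, as an engineer would, in place of code of your own. Each camera call takes 0.05 s, during which the arm holds its last target. There are 200 camera calls.

TASK

Stand the loose vial upright inside the grey tray that already holds a vial. Then set the empty tray on top of that one, turned end for end so that it stacks with its feet on the lower tray's end rims, level, fully seated and clear of the vials, instead of nesting into it. Both vials must end standing in the lower tray, and the other things on the worktop must stay where they are.

Things in the scene. Friction and masses are not known exactly. Their poses are not given: they have to be found in the camera images.
- base_tray: the lower tray: the one holding a vial. Grey plastic stack-nest tray, open on top, 75 mm high, about 0.18 kg, loose; 155 mm long over the end rims (x), 66 mm wide over the side rims (y); walls 2.5 mm, sloping; floor 3 mm thick, 128 x 41 mm inside; mouth 142 x 55 mm. Vertical side rims, 61 to 75 mm up, are where to grip, across y at mid length. Origin: centre of underside.
- top_tray: the empty tray, same shape, size and axes as base_tray; origin: centre of underside. With both x axes alike it nests into base_tray (36 mm up, or until a vial stops it). With x axes opposed it stacks: its underside is then 67 mm above base_tray's, its lowest 8 mm inside the mouth with about 3.7 mm play each way.
- base_tray_two_end (a point): middle of the top edge of base_tray's two-notch (+x) end, 77.5 mm from the tray's middle, 75 mm up. This end has two notches in its edge, 16 mm wide, 31 mm deep, at y = +-17.5 mm, with a foot outside below each. The other (-x) end has one 17 mm notch in its middle with one foot below it.
- top_tray_two_end (a point): the same point on top_tray: middle of the top edge of its two-notch (+x) end, 77.5 mm from the tray's middle, 75 mm up. A foot is 10 mm wide, stands off the end wall to 79 mm from the tray's middle, its underside 8 mm above the tray's; in the stack the feet rest on the uncut parts of the end rims.
- stored_vial: injection vial with a blue cap, 25 mm diameter, 53 mm high, standing in base_tray from the start, 35 to 50 mm from its middle towards the one-notch (-x) end; origin: centre of its underside, z along its axis. About 30 g.
- loose_vial: an equal vial (25 mm diameter, 53 mm high, about 30 g) standing on the worktop; origin: centre of its underside, z along its axis. It goes into base_tray.
- large_carton: folding carton, 56 x 100 x 36 mm, a bystander, not to be disturbed; origin: centre of its underside
- tape: roll of tape lying flat, 64 mm across, 12 mm high, a bystander, not to be disturbed; origin: centre of its underside
- clip_oximeter: finger oximeter, 34 x 58 x 31 mm, a bystander, not to be disturbed; origin: centre of its underside
- syringe: syringe lying flat, 145 mm long, a bystander, not to be disturbed; origin: centre of its underside
Things that resemble listed ones, but are neither listed nor needed, are in the scene too. Leave any red look-alike of the loose_vial alone.

How it is judged:
By the outcome, as a careful person would: the job done as asked, in the order asked, and still so for the second after the job is handed in, with the robot touching nothing.
It also fails if it takes over 64 s, if anything falls off the work surface, if the arm or the gripper's body presses on something with over 40 N, if the wrist force passes 120 N, or if a joint passes its speed limit or range.

## Working session

There is one attempt and no reset: what is moved stays moved. The work goes in short steps, Python scripts to look and compute and a tool call to move; the robot and the scene stay as the last step left them, time stands still between calls to the robot, and variables do not carry over. Pictures are saved under pics/ and viewed, at most 10 in all, crops included, and the job is handed in when it is done.

Besides the shell and the picture viewer there is one more tool, called after "Request:" as name(argument=value, ...) on one line, values as JSON. servo_tool: Moves the arm, as the interface text tells. Its arguments: {"type":"object","properties":{"translation":{"type":"array"},"turn":{"type":"array"},"grip":{"type":"number"},"grip_force":{"type":"number"}},"required":["translation","turn"]}

```bash
mkdir -p pics; ls; cat > h.py <<'E'
import numpy as np, cv2
from plant import r, optics
def snap(n,f=None):
    s=optics.snapshot(n)
    if f: cv2.imwrite('pics/'+f,s['img'][:,:,::-1])
    return s
def pts(s):
    z=s['z_map']; v,u=np.mgrid[:480,:640]; K=s['mtx']
    c=np.stack([(u-K[0,2])/K[0,0]*z,(v-K[1,2])/K[1,1]*z,z],-1)
    return (c-s['t'])@s['R']   # world
def ray(s,u,v,h):
    d=s['R'].T@np.linalg.solve(s['mtx'],[u,v,1]); o=-s['R'].T@s['t']
    return o+d*(h-o[2])/d[2]
E
python3 - <<'E'
from h import *
for n in('scene','side','wrist'):
    s=snap(n,n+'1.png'); np.savez(n+'1.npz',**s); print(n,s['mtx'][0,0],-s['R'].T@s['t'],s['R'][2])
st=r.get_state(); print({k:np.round(v,3) for k,v in st.items()})
E
```

```text
pics
scene 587.6912165061182 [-0.02217414 -1.11543192  0.75882007] [ 0.3759036   0.77867612 -0.50235443]
side 578.5713441494493 [0.38091091 1.00896023 0.96924742] [ 0.10455205 -0.76546268 -0.63492972]
wrist 332.6419639475299 [ 0.29102502 -0.55904353  0.38357916] [-0.29631878 -0.10590941 -0.94919881]
{'clock': np.float64(0.15), 'q': array([ 1.253,  0.69 , -0.195,  1.566,  0.157,  0.903, -0.215]), 'qd': array([ 0.   , -0.003,  0.   , -0.004, -0.002,  0.002, -0.001]), 'joint_torque': array([-2.0000e-03, -5.2786e+01, -1.2680e+00, -1.5359e+01, -5.2000e-02,
        4.0000e-03,  0.0000e+00]), 'tool_pos': array([ 0.215, -0.586,  0.238]), 'eef_rot': array([ 0.985,  0.175, -0.   , -0.001]), 'contact_force': array([-0.204, -0.111, -0.221]), 'moment': array([-0.017, -0.033, -0.026]), 'finger_force': np.float64(0.0), 'opening': np.float64(0.994)}
```

View pics/scene1.png

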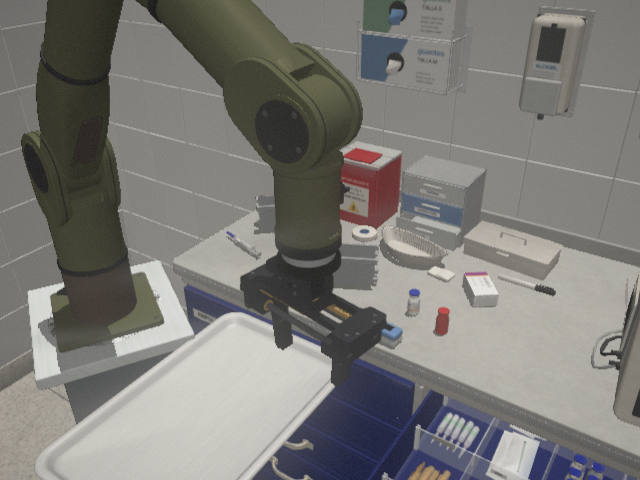

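View pics/side1.png

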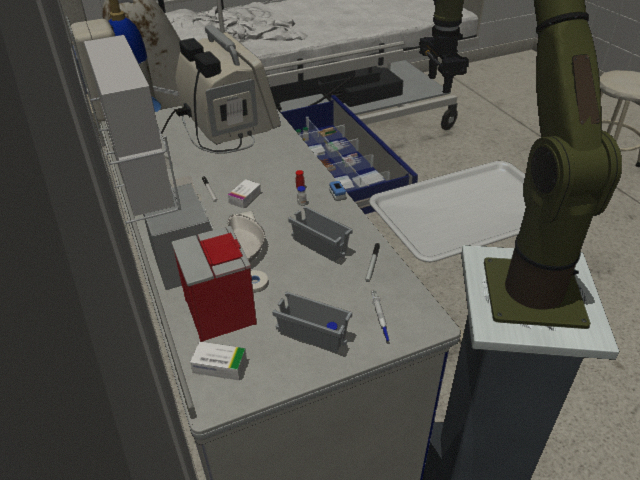

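The scene view shows the loose vial (blue cap) at (413,302), with its red look-alike at (442,321). The side view shows the same two at (301,195) and (299,178). The tray holding a vial is at side (313,322), with a blue cap at (332,326), and the empty tray is at side (320,232). The blue vials in the open drawer, scene (585,470), are not on the worktop. Next I measure, with a close crop as the check.

```bash
cat > m.py <<'E'
from h import *
for n in('side','scene'):
    s=dict(np.load(n+'1.npz')); P=pts(s); h=P[...,2]
    hsv=cv2.cvtColor(s['img'],cv2.COLOR_RGB2HSV)
    print(n,s['z_map'].min())
    ok=(s['z_map']>0)&(P[...,0]>0.2)&(P[...,0]<0.9)&(P[...,1]>-.75)&(P[...,1]<.6)&(h>0.006)&(h<0.11)
    nn,l,st,c=cv2.connectedComponentsWithStats(ok.astype(np.uint8))
    for i in range(1,nn):
        if st[i,4]>60:
            p=P[l==i]; print(n,st[i],'mean',p.mean(0).round(3),'min',p.min(0).round(3),'max',p.max(0).round(3))
            top=p[p[:,2]>0.069]
            if len(top)>50:
                R=cv2.minAreaRect((top[:,:2]*1000).astype(np.float32)); print('   rect',R, 'ztop',np.median(top[:,2]))
    b=(hsv[...,0]>105)&(hsv[...,0]<130)&(hsv[...,1]>120)&(h>0.03)&(h<.08)&ok
    nn,l,st,c=cv2.connectedComponentsWithStats(b.astype(np.uint8))
    for i in range(1,nn):
        if st[i,4]>8: print('blue',c[i].round(1),st[i,4],np.median(P[l==i],0).round(3))
s=dict(np.load('side1.npz'))['img']
a=cv2.resize(s[265:360,260:370],None,fx=3.6,fy=3.6,interpolation=cv2.INTER_CUBIC);b=cv2.resize(s[165:260,260:370],None,fx=3.6,fy=3.6,interpolation=cv2.INTER_CUBIC)
cv2.imwrite('pics/crop1.png',np.hstack([a,b])[:,:,::-1])
E
python3 m.py
```

```text
side 0.0
side [ 212  103   69   45 1692] mean [ 0.807 -0.624  0.062] min [ 0.708 -0.706  0.006] max [ 0.9  -0.55  0.11]
   rect ((807.6112670898438, -620.1154174804688), (227.58639526367188, 33.71086502075195), 37.91444778442383) ztop 0.08938743872341959
side [296 170  10  34 268] mean [ 0.592 -0.327  0.034] min [ 0.574 -0.391  0.006] max [ 0.611 -0.279  0.057]
side [202 176  16  26 125] mean [ 0.859 -0.324  0.012] min [ 0.824 -0.392  0.006] max [ 0.896 -0.272  0.019]
side [228 179  33  28 554] mean [ 0.749 -0.299  0.024] min [ 0.711 -0.362  0.006] max [ 0.793 -0.254  0.036]
side [329 181  17  19 228] mean [ 0.487 -0.337  0.024] min [ 0.465 -0.373  0.006] max [ 0.513 -0.309  0.035]
side [ 288  206   65   54 1948] mean [ 0.511 -0.112  0.048] min [ 0.431 -0.235  0.006] max [ 0.595 -0.041  0.08 ]
   rect ((513.6951904296875, -115.28072357177734), (71.50025177001953, 160.18887329101562), 55.73495864868164) ztop 0.07335013982237706
side [227 210  38  52 581] mean [ 0.709 -0.152  0.021] min [ 0.651 -0.243  0.006] max [ 0.764 -0.015  0.038]
side [366 243  14  38 176] mean [ 0.377 -0.06   0.
[... 2176 characters left out ...]
n [ 0.579 -0.303  0.034] min [ 0.568 -0.312  0.006] max [ 0.595 -0.287  0.057]
scene [435 307  15  26 297] mean [ 0.594 -0.382  0.034] min [ 0.584 -0.391  0.006] max [ 0.612 -0.366  0.057]
scene [ 591  308   49  119 1993] mean [ 0.75  -0.672  0.055] min [ 0.704 -0.735  0.006] max [ 0.899 -0.533  0.11 ]
   rect ((793.1549072265625, -631.28173828125), (227.00621032714844, 28.72822380065918), 45.17351531982422) ztop 0.0884674301551671
scene [381 322  22  24 363] mean [ 0.488 -0.365  0.024] min [ 0.471 -0.38   0.006] max [ 0.512 -0.337  0.035]
scene [601 335  16  14  64] mean [ 0.864 -0.555  0.008] min [ 0.838 -0.566  0.006] max [ 0.895 -0.547  0.011]
blue [414.  291.8] 36 [ 0.581 -0.299  0.053]
```

View pics/crop1.png

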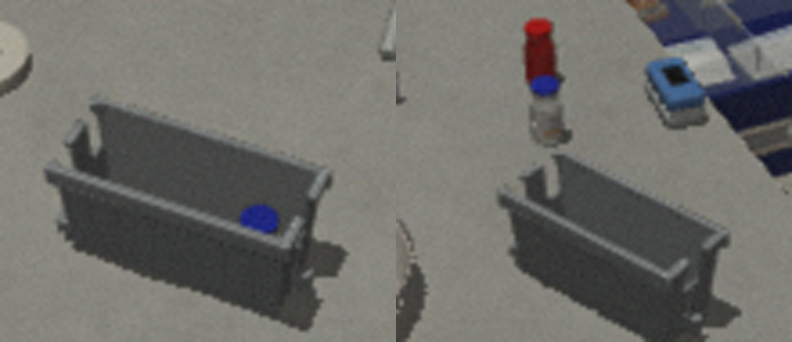

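The crop confirms three things. The tray with the blue cap is base_tray, and its left end shows a middle tab, so that is the two-notch end. The empty tray's left end also shows a middle tab. The loose vial has the blue cap at crop (545,85), with the red one behind it at (540,30).

My estimates are: vial (0.582,-0.300), base_tray (0.497,0.183) at yaw -17.6°, and top_tray (0.512,-0.114) at yaw about -34°. I'll move toward the vial.

```bash
cat > go.py <<'E'
import sys
from h import *
from scipy.spatial.transform import Rotation as Ro
def go(x,y,z,yd=None):
    st=r.get_state(); R=Ro.from_quat(st['eef_rot']); M=R.as_matrix()
    d=np.array([x,y,z])-st['tool_pos']; print('t',round(st['clock'],2),'pos',st['tool_pos'].round(4),'tool y yaw',np.degrees(np.arctan2(M[1,1],M[0,1])).round(2),'tilt z',M[:,2].round(4),'q7',st['q'][[0,6]].round(2),'F',st['contact_force'].round(1))
    print('tool shift mm',(M.T@d*1e3).round(1))
    if yd is not None:
        a=np.radians(yd); T=np.array([[-np.sin(a),np.cos(a),0],[np.cos(a),np.sin(a),0],[0,0,-1]]).T
        print('turn (rad, tool)',(R.inv()*Ro.from_matrix(T)).as_rotvec().round(4))
if __name__=='__main__': go(*map(float,sys.argv[1:]))
E
python3 - <<'E'
from go import *
go(0.582,-0.300,0.20,-17.6)
s=dict(np.load('side1.npz')); P=pts(s); m=(s['z_map']>0)&(P[...,2]>.1)&(P[...,2]<.5)&(P[...,1]>-.1)&(P[...,1]<.4)&(P[...,0]>.3)&(P[...,0]<.9)
p=P[m]; print(np.percentile(p,[0.5,2,50,98],0).round(3))
E
```

```text
t 0.15 pos [ 0.2151 -0.5863  0.2381] tool y yaw -69.84 tilt z [-6.0e-04  1.3e-03 -1.0e+00] q7 [ 1.25 -0.22] F [-0.2 -0.1 -0.2]
tool shift mm [ 443.  -142.3   38.2]
turn (rad, tool) [-1.400e-03 -6.000e-04 -9.118e-01]
[[ 0.627 -0.088  0.102]
 [ 0.637 -0.056  0.107]
 [ 0.757  0.182  0.181]
 [ 0.869  0.251  0.493]]
```

Request:
servo_tool(translation=[[0.044,-0.014,0],[0.044,-0.014,0],[0.044,-0.014,0],[0.044,-0.014,0],[0.044,-0.014,0],[0.044,-0.014,0],[0.044,-0.014,0],[0.044,-0.014,0],[0.044,-0.014,0],[0.044,-0.014,0]], turn=[[0,0,0],[0,0,0],[0,0,0],[0,0,0],[0,0,0],[0,0,0],[0,0,0],[0,0,0],[0,0,0],[0,0,0]], grip=0.8)

```text
clock: 1.4
tool_pos: [0.5811, -0.3026, 0.2384]
eef_rot: [0.985, 0.175, -0.0, -0.0]
contact_force: [0.2, 0.4, 0.1]
opening: 0.802
finger_force: 0.0
```

Request:
servo_tool(translation=[[0,0,0],[0,0,0],[0,0,0],[0,0,0],[0,0,0],[0,0,0],[0,0,0]], turn=[[0,0,-0.15],[0,0,-0.15],[0,0,-0.15],[0,0,-0.15],[0,0,-0.15],[0,0,-0.16],[0,0,0]])

```text
clock: 2.28
tool_pos: [0.5799, -0.3038, 0.2383]
eef_rot: [0.808, 0.589, -0.0, -0.0]
contact_force: [-0.0, 0.2, 0.6]
opening: 0.801
finger_force: 0.0
```

```bash
python3 - <<'E'
from go import *
s=dict(np.load('side1.npz')); P=pts(s); 
for y in np.arange(0,.3,.03):
    m=(s['z_map']>0)&(P[...,2]>.08)&(P[...,2]<.4)&(abs(P[...,1]-y)<.015)&(P[...,0]>.6)&(P[...,0]<.9)
    if m.sum()>5: print(round(y,2),np.percentile(P[m],[1,10],0).round(3).tolist())
# also scene & wrist now
for n in('wrist','scene'):
    s=snap(n,n+'2.png'); P=pts(s)
    m=(s['z_map']>0)&(abs(P[...,0]-.582)<.035)&(abs(P[...,1]+.3)<.035)&(P[...,2]>.045)&(P[...,2]<.07)
    hsv=cv2.cvtColor(s['img'],cv2.COLOR_RGB2HSV)
    m2=m&(hsv[...,0]>105)&(hsv[...,0]<130)&(hsv[...,1]>100)
    if m2.sum()>5:
        c,rad=cv2.minEnclosingCircle(np.argwhere(m2)[:,::-1].astype(np.float32)); print(n,m2.sum(),P[m2].min(0).round(4),P[m2].max(0).round(4),'ray',ray(s,*c,.053).round(4),c,rad)
go(0.582,-0.300,0.09,-17.6)
E
```

```text
0.0 [[0.756, -0.014, 0.164], [0.77, -0.011, 0.166]]
0.03 [[0.75, 0.015, 0.114], [0.761, 0.018, 0.146]]
0.06 [[0.682, 0.045, 0.081], [0.708, 0.049, 0.095]]
0.09 [[0.664, 0.075, 0.081], [0.681, 0.077, 0.105]]
0.12 [[0.647, 0.105, 0.095], [0.665, 0.109, 0.178]]
0.15 [[0.625, 0.135, 0.09], [0.634, 0.139, 0.154]]
0.18 [[0.626, 0.165, 0.082], [0.636, 0.168, 0.096]]
0.21 [[0.678, 0.195, 0.082], [0.689, 0.198, 0.097]]
0.24 [[0.729, 0.225, 0.086], [0.735, 0.227, 0.149]]
0.27 [[0.788, 0.255, 0.111], [0.793, 0.256, 0.227]]
wrist 356 [ 0.5711 -0.309   0.0498] [ 0.5928 -0.2877  0.0543] ray [ 0.5821 -0.2979  0.053 ] (317.3760986328125, 203.3495635986328) 10.709359169006348
scene 33 [ 0.5716 -0.3078  0.05  ] [ 0.5898 -0.2912  0.0564] ray [ 0.5809 -0.2999  0.053 ] (414.0, 292.0) 4.123205661773682
t 2.38 pos [ 0.58   -0.3037  0.2385] tool y yaw -17.87 tilt z [-4.e-04  2.e-04 -1.e+00] q7 [ 0.62 -0.17] F [ 0.4  0.6 -0.3]
tool shift mm [  4.1   0.8 148.5]
turn (rad, tool) [-0.0004 -0.0001 -0.0048]
```

Request:
servo_tool(translation=[[0.004,0.001,0.04],[0.0,0,0.04],[0,0,0.04],[0,0,0.04],[0,0,0.03],[0,0,0.02],[0,0,0.01],[0,0,0]], turn=[[0,0,0],[0,0,0],[0,0,0],[0,0,0],[0,0,0],[0,0,0],[0,0,0],[0,0,0]])

```text
clock: 3.38
tool_pos: [0.5825, -0.3002, 0.0187]
eef_rot: [0.808, 0.59, -0.0, 0.0]
contact_force: [-0.3, 0.5, 0.9]
opening: 0.802
finger_force: 0.0
```

Request:
servo_tool(translation=[[0,0,0],[0,0,0],[0,0,0],[0,0,0],[0,0,0],[0,0,0]], turn=[[0,0,0],[0,0,0],[0,0,0],[0,0,0],[0,0,0],[0,0,0]], grip=0.15, grip_force=10)

```text
clock: 4.12
tool_pos: [0.5824, -0.3002, 0.0188]
eef_rot: [0.807, 0.59, -0.0, 0.0]
contact_force: [-0.2, -0.1, 1.7]
opening: 0.271
finger_force: 10.0
```

Request:
servo_tool(translation=[[0,0,-0.02],[0,0,-0.04],[0,0,-0.06],[0,0,-0.06],[0,0,-0.04],[0,0,0],[0,0,0]], turn=[[0,0,0],[0,0,0],[0,0,0],[0,0,0],[0,0,0],[0,0,0],[0,0,0]])

```text
clock: 5.0
tool_pos: [0.5817, -0.3001, 0.2388]
eef_rot: [0.807, 0.59, -0.0, -0.0]
contact_force: [-0.7, -0.1, -0.3]
opening: 0.266
finger_force: 10.0
```

Request:
servo_tool(translation=[[0.02,-0.02,0],[0.043,-0.024,0],[0.043,-0.024,0],[0.043,-0.024,0],[0.043,-0.024,0],[0.043,-0.024,0],[0.043,-0.024,0],[0.043,-0.024,0],[0.02,-0.024,0],[0,0,0]], turn=[[0,0,0],[0,0,0],[0,0,0],[0,0,0],[0,0,0],[0,0,0],[0,0,0],[0,0,0],[0,0,0],[0,0,0]])

```text
clock: 6.25
tool_pos: [0.4819, 0.0913, 0.2377]
eef_rot: [0.806, 0.592, -0.001, -0.001]
contact_force: [0.9, -0.5, 0.1]
opening: 0.275
finger_force: 10.0
```

```bash
python3 - <<'E'
from go import *
s=snap('wrist','wrist3.png'); np.savez('wrist3.npz',**s); P=pts(s)
m=(s['z_map']>0)&(P[...,2]>.071)&(P[...,2]<.079)&(P[...,0]>.38)&(P[...,0]<.61)&(P[...,1]>.08)&(P[...,1]<.3)
p=P[m]; print(m.sum(),cv2.minAreaRect((p[:,:2]*1000).astype(np.float32)),p.mean(0),np.median(p[:,2]))
go(.511,.178,.1,-17.6)
E
```

```text
3211 ((494.0567626953125, 181.44406127929688), (66.3027572631836, 155.18038940429688), 72.16348266601562) [0.49140737 0.18475649 0.07434737] 0.07443974015876509
t 6.3 pos [0.483  0.0894 0.2378] tool y yaw -17.57 tilt z [-0.0026 -0.001  -1.    ] q7 [-0.03 -0.9 ] F [ 0.8 -0.3  0.2]
tool shift mm [ 93.2   0.2 137.6]
turn (rad, tool) [-0.0022  0.0017  0.0006]
```

View pics/wrist3.png

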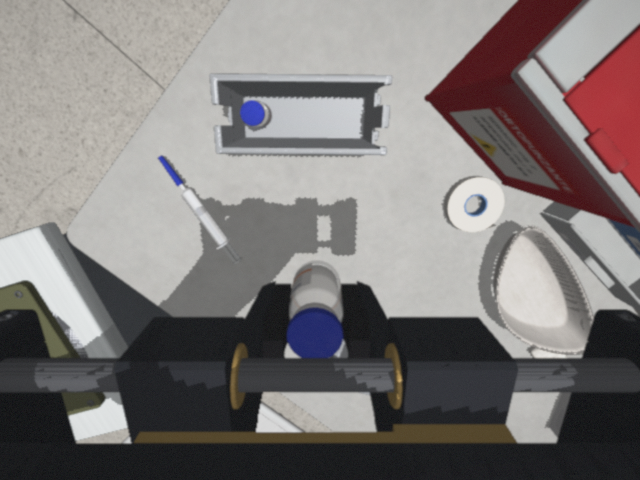

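The wrist view shows base_tray at (303,115) with the stored vial at (255,113), by the one-notch left end. The right end, at (383,117), has the middle tab, so it's the two-notch end. The loose vial is held upright in the fingers. base_tray is at (0.494,0.181) with yaw -17.8°.

Request:
servo_tool(translation=[[0.03,0,0],[0.04,-0.001,0],[0.0213,0,0],[0,0,0.03],[0,0,0.03],[0,0,0.03],[0,0,0.03],[0,0,0],[0,0,0]], turn=[[0,0,0],[0,0,0],[0,0,0],[0,0,0],[0,0,0],[0,0,0],[0,0,0],[0,0,0],[0,0,0]])

```text
clock: 7.42
tool_pos: [0.5116, 0.1758, 0.1193]
eef_rot: [0.808, 0.589, 0.0, 0.0]
contact_force: [0.2, 0.1, -0.6]
opening: 0.276
finger_force: 10.0
```

```bash
python3 go.py .5085 .1765 .024 -17.84
```

```text
t 7.42 pos [0.5116 0.1758 0.1193] tool y yaw -17.76 tilt z [ 8.e-04 -3.e-04 -1.e+00] q7 [-0.25 -1.11] F [ 0.2  0.1 -0.6]
tool shift mm [-0.3 -3.2 95.3]
turn (rad, tool) [0.0008 0.0001 0.0013]
```

Request:
servo_tool(translation=[[0,-0.003,0.015],[0,0,0.025],[0,0,0.025],[0,0,0.015],[0,0,0.01],[0,0,0.004],[0,0,0]], turn=[[0,0,0],[0,0,0],[0,0,0],[0,0,0],[0,0,0],[0,0,0],[0,0,0]])

```text
clock: 8.3
tool_pos: [0.5083, 0.1774, 0.025]
eef_rot: [0.808, 0.59, 0.0, 0.0]
contact_force: [0.1, -0.1, -0.3]
opening: 0.27
finger_force: 10.0
```

Request:
servo_tool(translation=[[0,0,0.001],[0,0,0.001],[0,0,0.001],[0,0,0]], turn=[[0,0,0],[0,0,0],[0,0,0],[0,0,0]])

```text
clock: 8.8
tool_pos: [0.5082, 0.1773, 0.0218]
eef_rot: [0.807, 0.59, 0.0, 0.0]
contact_force: [0.3, -0.0, 0.5]
opening: 0.271
finger_force: 10.0
```

Request:
servo_tool(translation=[[0,0,0],[0,0,0],[0,0,0],[0,0,0]], turn=[[0,0,0],[0,0,0],[0,0,0],[0,0,0]], grip=0.42)

```text
clock: 9.3
tool_pos: [0.5081, 0.1773, 0.0217]
eef_rot: [0.807, 0.59, -0.0, 0.0]
contact_force: [-0.0, 0.7, -0.5]
opening: 0.421
finger_force: 0.0
```

Request:
servo_tool(translation=[[0,0,-0.01],[0,0,-0.02],[0,0,-0.03],[0,0,-0.05],[0,0,-0.05],[0,0,-0.05],[0,0,0]], turn=[[0,0,0],[0,0,0],[0,0,0],[0,0,0],[0,0,0],[0,0,0],[0,0,0]])

```text
clock: 10.18
tool_pos: [0.5102, 0.1784, 0.236]
eef_rot: [0.808, 0.59, 0.004, 0.001]
contact_force: [-0.0, -0.4, -0.1]
opening: 0.419
finger_force: 0.0
```

```bash
cat > rim.py <<'E'
from go import *
def rim(n,x,y,f=None,lo=.071,hi=.079,w=.1):
    s=snap(n,f); P=pts(s)
    m=(s['z_map']>0)&(P[...,2]>lo)&(P[...,2]<hi)&(np.hypot(P[...,0]-x,P[...,1]-y)<w)
    p=P[m]; R=cv2.minAreaRect((p[:,:2]*1000).astype(np.float32)); print(n,m.sum(),R,np.median(p[:,2]).round(4))
    hsv=cv2.cvtColor(s['img'],cv2.COLOR_RGB2HSV)
    b=(hsv[...,0]>105)&(hsv[...,0]<130)&(hsv[...,1]>100)&(s['z_map']>0)&(np.hypot(P[...,0]-x,P[...,1]-y)<w)
    k,l,st,c=cv2.connectedComponentsWithStats(b.astype(np.uint8))
    for i in range(1,k):
        if st[i,4]>20: print(' blue',c[i].round(0),st[i,4],P[l==i].mean(0).round(4),P[l==i].max(0).round(4))
    return s
E
python3 - <<'E'
from rim import *
rim('wrist',.494,.181); rim('side',.494,.181)
go(.512,-.114,.25,-124.3)
E
```

```text
wrist 2536 ((494.1485900878906, 181.37367248535156), (66.54313659667969, 154.95016479492188), 72.12409210205078) 0.0743
 blue [254. 211.] 376 [0.4513 0.1979 0.0547] [0.462  0.2088 0.0572]
 blue [313. 211.] 354 [0.5073 0.1794 0.0548] [0.5176 0.1901 0.0572]
side 515 ((496.99114990234375, 182.99000549316406), (70.93757629394531, 156.23095703125), 71.8663330078125) 0.074
 blue [306. 317.] 61 [0.5098 0.1811 0.0554] [0.5209 0.1918 0.0595]
 blue [332. 325.] 62 [0.4533 0.1992 0.0551] [0.4637 0.2102 0.0592]
t 10.28 pos [0.5079 0.177  0.2322] tool y yaw -17.72 tilt z [ 8.e-04 -2.e-04 -1.e+00] q7 [-0.19 -1.04] F [ 0.5 -0.2  0.5]
tool shift mm [-275.9   92.5  -17.7]
turn (rad, tool) [ 5.0000e-04 -9.0000e-04  1.8602e+00]
```

Both vials stand, and base_tray hasn't moved. Next is the top tray.

Request:
servo_tool(translation=[[-0.02,0.007,0],[-0.04,0.0135,0],[-0.04,0.0135,0],[-0.04,0.0135,0],[-0.04,0.0135,0],[-0.04,0.0135,0],[-0.036,0.0115,0],[-0.02,0.0065,0],[0,0,0]], turn=[[0,0,0],[0,0,0],[0,0,0],[0,0,0],[0,0,0],[0,0,0],[0,0,0],[0,0,0],[0,0,0]])

```text
clock: 11.4
tool_pos: [0.5109, -0.1155, 0.2302]
eef_rot: [0.809, 0.588, -0.002, -0.001]
contact_force: [0.3, 0.8, 0.1]
opening: 0.418
finger_force: 0.0
```

Request:
servo_tool(translation=[[0,0,0],[0,0,0],[0,0,0],[0,0,0],[0,0,0],[0,0,0],[0,0,0],[0,0,0],[0,0,0],[0,0,0]], turn=[[0,0,0.186],[0,0,0.186],[0,0,0.186],[0,0,0.186],[0,0,0.186],[0,0,0.186],[0,0,0.186],[0,0,0.186],[0,0,0.186],[0,0,0.186]])

```text
clock: 12.65
tool_pos: [0.5118, -0.1114, 0.2309]
eef_rot: [0.955, -0.296, -0.001, -0.0]
contact_force: [-0.5, -0.0, -0.1]
opening: 0.414
finger_force: 0.0
```

Request:
servo_tool(translation=[[0,0,0],[0,0,0]], turn=[[0,0,0],[0,0,0]])

```text
clock: 12.9
tool_pos: [0.512, -0.1126, 0.2313]
eef_rot: [0.956, -0.292, -0.001, -0.0]
contact_force: [0.3, -0.2, -0.5]
opening: 0.422
finger_force: 0.0
```

```bash
python3 - <<'E'
from rim import *
rim('wrist',.512,-.114,'wrist4.png'); rim('side',.512,-.114)
go(.512,-.114,.25,-124.3)
E
```

```text
wrist 2560 ((510.4712829589844, -117.5899658203125), (66.2810287475586, 155.20526123046875), 56.46238708496094) 0.0745
side 331 ((514.8734741210938, -114.42308044433594), (73.24241638183594, 158.98605346679688), 57.52388000488281) 0.0741
t 13.0 pos [ 0.5121 -0.1132  0.2315] tool y yaw -124.13 tilt z [-4.e-04  4.e-04 -1.e+00] q7 [ 0.04 -1.91] F [-0.1  0.2 -1.2]
tool shift mm [  0.3   0.7 -18.5]
turn (rad, tool) [-0.0001  0.0005  0.003 ]
```

View pics/wrist4.png

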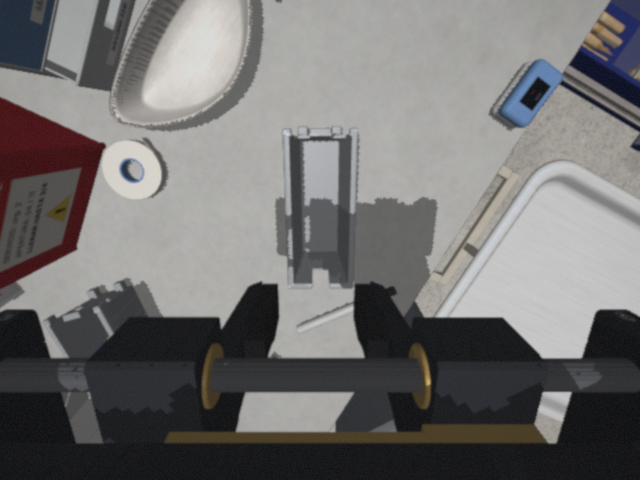

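The wrist view shows the empty tray at (320,208). Its two-notch end, with the middle tab, is up at (320,132), and its single notch is at (320,275). So its +x lies along tool +x, at yaw -33.5°.

Request:
servo_tool(translation=[[0.001,0.0045,0.02],[0,0,0.04],[0,0,0.04],[0,0,0.03],[0,0,0.03],[0,0,0.015],[0,0,0.0075],[0,0,0],[0,0,0]], turn=[[0,0,-0.01],[0,0,0],[0,0,0],[0,0,0],[0,0,0],[0,0,0],[0,0,0],[0,0,0],[0,0,0]], grip=1.0)

```text
clock: 14.12
tool_pos: [0.5112, -0.1182, 0.0501]
eef_rot: [0.957, -0.29, 0.001, -0.0]
contact_force: [-0.4, 1.0, 0.4]
opening: 0.997
finger_force: 0.0
```

```bash
python3 go.py .5105 -.1176 .049 -123.54
```

```text
t 14.12 pos [ 0.5112 -0.1182  0.0501] tool y yaw -123.7 tilt z [ 1.7e-03 -4.0e-04 -1.0e+00] q7 [ 0.11 -1.86] F [-0.4  1.   0.4]
tool shift mm [-0.9 -0.1  1.1]
turn (rad, tool) [-0.0006 -0.0016 -0.0027]
```

Request:
servo_tool(translation=[[-0.001,0,0.001],[0,0,0],[0,0,0],[0,0,0],[0,0,0],[0,0,0]], turn=[[0,0,0],[0,0,0],[0,0,0],[0,0,0],[0,0,0],[0,0,0]], grip=0.65, grip_force=25)

```text
clock: 14.88
tool_pos: [0.5099, -0.1173, 0.0485]
eef_rot: [0.957, -0.29, 0.0, -0.0]
contact_force: [-0.6, 1.1, 5.4]
opening: 0.739
finger_force: 25.0
```

Request:
servo_tool(translation=[[0,0,-0.01],[0,0,-0.02],[0,0,-0.04],[0,0,-0.05],[0,0,-0.05],[0,0,-0.02],[0,0,0]], turn=[[0,0,0],[0,0,0],[0,0,0],[0,0,0],[0,0,0],[0,0,0],[0,0,0]])

```text
clock: 15.75
tool_pos: [0.5102, -0.1178, 0.2397]
eef_rot: [0.957, -0.29, 0.002, -0.0]
contact_force: [-0.2, 0.1, -1.8]
opening: 0.746
finger_force: 25.0
```

```bash
python3 go.py .495 .181 .24 72.13
```

```text
t 15.75 pos [ 0.5102 -0.1178  0.2397] tool y yaw -123.73 tilt z [ 3.1e-03 -8.0e-04 -1.0e+00] q7 [ 0.05 -1.9 ] F [-0.2  0.1 -1.8]
tool shift mm [-178.6 -240.1   -0.6]
turn (rad, tool) [-4.5000e-03  1.0000e-03  2.8649e+00]
```

Request:
servo_tool(translation=[[0,0,0],[0,0,0],[0,0,0],[0,0,0],[0,0,0],[0,0,0],[0,0,0],[0,0,0],[0,0,0],[0,0,0]], turn=[[0,0,-0.09],[0,0,-0.18],[0,0,-0.18],[0,0,-0.18],[0,0,-0.18],[0,0,-0.18],[0,0,-0.18],[0,0,-0.18],[0,0,-0.18],[0,0,-0.18]])

```text
clock: 17.0
tool_pos: [0.5083, -0.1174, 0.2365]
eef_rot: [0.845, 0.534, -0.001, -0.001]
contact_force: [0.2, -0.8, -1.4]
opening: 0.736
finger_force: 25.0
```

Request:
servo_tool(translation=[[0,0,0],[0,0,0],[0,0,0],[0,0,0],[0,0,0],[0,0,0],[0,0,0],[0,0,0],[0,0,0],[0,0,0]], turn=[[0,0,-0.18],[0,0,-0.18],[0,0,-0.18],[0,0,-0.18],[0,0,-0.18],[0,0,-0.18],[0,0,-0.18],[0,0,-0.18],[0,0,-0.18],[0,0,-0.09]])

```text
clock: 18.25
tool_pos: [0.5083, -0.1175, 0.2364]
eef_rot: [0.152, 0.988, 0.001, -0.002]
contact_force: [0.7, 0.6, -2.0]
opening: 0.742
finger_force: 25.0
```

```bash
python3 go.py .495 .181 .24 72.13
```

```text
t 18.25 pos [ 0.5083 -0.1175  0.2364] tool y yaw 72.47 tilt z [-0.0035  0.0016 -1.    ] q7 [0.65 0.75] F [ 0.7  0.6 -2. ]
tool shift mm [102.7 280.7  -3.1]
turn (rad, tool) [ 0.0005 -0.0038  0.0059]
```

Request:
servo_tool(translation=[[0.006,0.018,0],[0.013,0.036,0],[0.013,0.036,0],[0.013,0.036,0],[0.013,0.036,0],[0.013,0.036,0],[0.013,0.036,0],[0.013,0.033,0],[0.006,0.014,0],[0,0,0]], turn=[[0,0,0.006],[0,0,0],[0,0,0],[0,0,0],[0,0,0],[0,0,0],[0,0,0],[0,0,0],[0,0,0],[0,0,0]])

```text
clock: 19.5
tool_pos: [0.4983, 0.1816, 0.2373]
eef_rot: [0.156, 0.988, -0.0, -0.001]
contact_force: [-0.1, 0.6, -1.6]
opening: 0.743
finger_force: 25.0
```

Request:
servo_tool(translation=[[0,0,0.03],[0,0,0.03],[0,0,0.02],[0,0,0],[0,0,0]], turn=[[0,0,0],[0,0,0],[0,0,0],[0,0,0],[0,0,0]])

```text
clock: 20.12
tool_pos: [0.4995, 0.1807, 0.1587]
eef_rot: [0.158, 0.987, -0.0, 0.0]
contact_force: [-0.0, 0.9, -1.8]
opening: 0.743
finger_force: 25.0
```

```bash
python3 - <<'E'
from go import *
for n in('side','scene'):
    s=snap(n); np.savez(n+'5.npz',**s)
    b=s['img'][235:355,250:370] if n=='side' else s['img'][130:250,230:350]
    cv2.imwrite(f'pics/c5{n}.png',cv2.resize(b,None,fx=5,fy=5,interpolation=cv2.INTER_CUBIC)[:,:,::-1])
go(.495,.181,.12,72.13)
E
```

```text
t 20.23 pos [0.4996 0.1814 0.1591] tool y yaw 71.86 tilt z [ 1.5e-03  4.0e-04 -1.0e+00] q7 [-0.01  0.08] F [ 0.8  0.3 -1.3]
tool shift mm [ 4.3 -1.9 39.1]
turn (rad, tool) [ 0.0009  0.0013 -0.0048]
```

View pics/c5side.png

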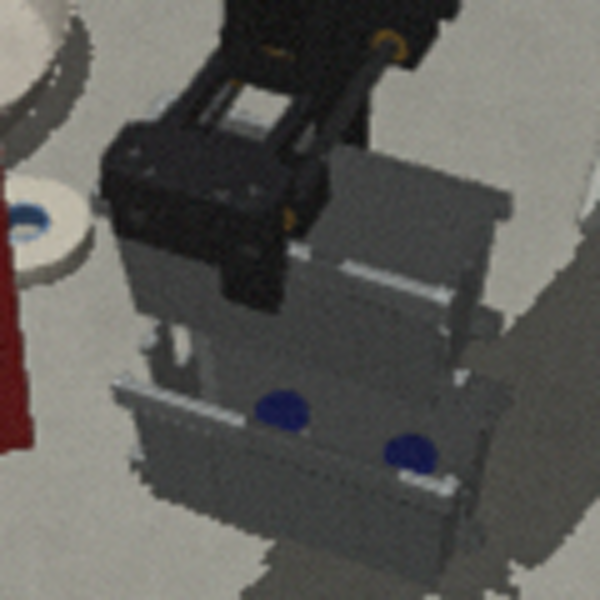

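The side crop shows the held tray above base_tray, turned end for end and clear of it. Both blue caps are standing, at crop (282,412) and (410,455). I'll compare both trays within the same camera frame.

```bash
cat > rel.py <<'E'
from go import *
a=np.radians(-17.87); ux=np.array([np.cos(a),np.sin(a)]); uy=np.array([-ux[1],ux[0]])
def rel(s,name,ztop,z0=None):
    P=pts(s); q=P[...,:2]-[.4941,.1814]; X=q@ux; Y=q@uy; h=P[...,2]
    g=(s['img'].max(2)>45)&(s['img'].max(2).astype(int)-s['img'].min(2)<30)
    for lab,zt in(('base',.075),('top',ztop)):
        m=(s['z_map']>0)&g&(abs(X)<.095)&(abs(Y)<.05)&(h>zt-.010)&(h<zt+.004)
        print(name,lab,m.sum(),'X',np.percentile(X[m]*1e3,[0,.5,2,98,99.5,100]).round(1),'Y',np.percentile(Y[m]*1e3,[0,.5,2,98,99.5,100]).round(1))
        for sg in(1,-1):   # side rim outer band lines
            mm=m&(Y*sg>.026)
            if mm.sum()>20:
                k=np.polyfit(X[mm],Y[mm],1); print('   side',sg,mm.sum(),'Y med',np.median(Y[mm]*1e3).round(1),'slope deg',np.degrees(np.arctan(k[0])).round(2),'X',(X[mm].min()*1e3).round(1),(X[mm].max()*1e3).round(1))
E
python3 - <<'E'
from rel import *
for n in('side','scene'): rel(dict(np.load(n+'5.npz')),n,.1591+.0265)
E
```

```text
side base 501 X [-75.7 -75.5 -74.7  77.2  79.2  80.1] Y [-32.9 -31.7 -27.7  37.2  37.9  38.3]
   side 1 375 Y med 33.7 slope deg 0.25 X -75.1 80.1
side top 527 X [-73.6 -73.2 -72.4  79.6  81.4  82.1] Y [-44.8 -43.  -31.1  36.9  37.7  38.7]
   side 1 201 Y med 34.3 slope deg 0.06 X -72.7 81.4
   side -1 129 Y med -27.5 slope deg -0.33 X -73.6 82.1
scene base 577 X [-76.3 -76.1 -73.9  75.6  77.5  78.6] Y [-38.1 -37.4 -36.3  34.7  36.8  37.7]
   side 1 212 Y med 30.1 slope deg -0.15 X -76.0 77.2
   side -1 253 Y med -30.9 slope deg -0.19 X -76.2 77.4
scene top 514 X [-74.1 -73.9 -72.1  78.8  79.4  80.5] Y [-49.7 -48.4 -47.1  34.7  38.7  40.3]
   side 1 136 Y med 30.3 slope deg -0.05 X -73.9 79.3
   side -1 284 Y med -30.9 slope deg -0.5 X -74.1 79.1
```

View pics/c5scene.png

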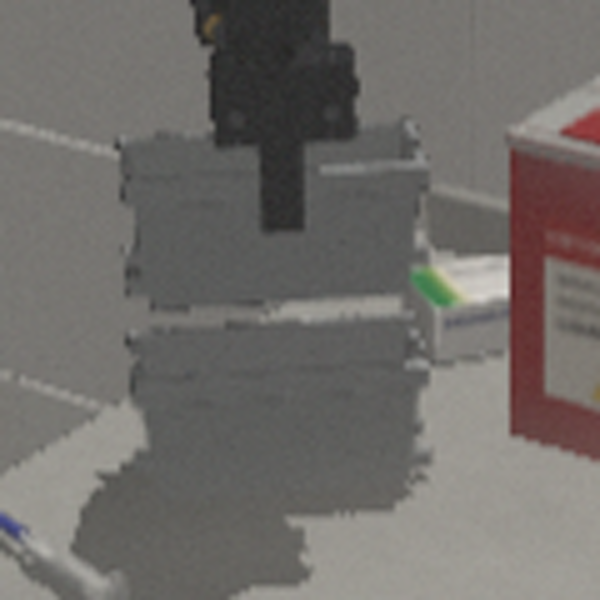

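The scene crop shows the held tray level and parallel above base_tray. Both cameras put it 2.2 mm too far along base +x and about 0.2° off, so I'll correct that and lower it.

Request:
servo_tool(translation=[[0.0023,0,0],[0,0,0.01],[0,0,0.01],[0,0,0.008],[0,0,0],[0,0,0]], turn=[[0,0,-0.003],[0,0,0],[0,0,0],[0,0,0],[0,0,0],[0,0,0]])

```text
clock: 20.98
tool_pos: [0.4968, 0.1826, 0.1302]
eef_rot: [0.156, 0.988, 0.0, 0.0]
contact_force: [0.3, 0.2, -1.1]
opening: 0.742
finger_force: 25.0
```

```bash
python3 - <<'E'
from rel import *
go(.497,.1818,.1155,72.13)
z=r.get_state()['tool_pos'][2]
for n in('side','scene'): rel(snap(n),n,z+.0265)
E
```

```text
t 20.98 pos [0.4968 0.1826 0.1302] tool y yaw 72.09 tilt z [ 1.e-04  2.e-04 -1.e+00] q7 [-0.04  0.04] F [ 0.3  0.2 -1.1]
tool shift mm [-0.4 -0.7 14.7]
turn (rad, tool) [ 0.0002  0.     -0.0007]
side base 454 X [-75.3 -75.2 -74.7  74.9  77.6  79.5] Y [-32.9 -27.9 -25.   37.1  37.7  38.1]
   side 1 386 Y med 33.7 slope deg 0.29 X -75.2 79.5
side top 540 X [-76.7 -76.3 -75.4  76.9  78.3  79.7] Y [-43.  -39.6 -29.5  37.3  38.4  39.3]
   side 1 202 Y med 34.9 slope deg 0.16 X -76.6 79.7
   side -1 78 Y med -27.2 slope deg -0.48 X -75.0 76.0
scene base 314 X [-76.3 -76.  -74.   76.9  77.3  77.7] Y [-40.6 -38.8 -36.4  26.1  31.9  33.1]
   side -1 255 Y med -30.9 slope deg 0.18 X -76.3 77.3
scene top 479 X [-76.9 -76.5 -75.6  75.6  77.   77.1] Y [-49.8 -47.6 -46.8  36.3  37.7  39.1]
   side 1 121 Y med 30.9 slope deg -0.01 X -76.0 75.7
   side -1 263 Y med -30.7 slope deg -0.26 X -76.3 76.3
```

Request:
servo_tool(translation=[[0,-0.0006,0.003],[0,0,0.003],[0,0,0.003],[0,0,0.002],[0,0,0.001],[0,0,0.001],[0,0,0]], turn=[[0,0,0],[0,0,0],[0,0,0],[0,0,0],[0,0,0],[0,0,0],[0,0,0]])

```text
clock: 21.95
tool_pos: [0.4966, 0.1818, 0.1172]
eef_rot: [0.156, 0.988, -0.0, 0.0]
contact_force: [0.8, -0.5, -1.5]
opening: 0.741
finger_force: 25.0
```

Request:
servo_tool(translation=[[0,0,0.0005],[0,0,0.0005],[0,0,0.0005],[0,0,0.0005],[0,0,0]], turn=[[0,0,0],[0,0,0],[0,0,0],[0,0,0],[0,0,0]])

```text
clock: 22.58
tool_pos: [0.4966, 0.1818, 0.1154]
eef_rot: [0.156, 0.988, -0.0, 0.0]
contact_force: [-0.5, -0.1, 0.1]
opening: 0.744
finger_force: 25.0
```

Request:
servo_tool(translation=[[0,0,0.0005],[0,0,0],[0,0,0]], turn=[[0,0,0],[0,0,0],[0,0,0]])

```text
clock: 22.95
tool_pos: [0.4967, 0.1818, 0.1153]
eef_rot: [0.156, 0.988, -0.0, 0.0]
contact_force: [-1.9, -1.0, 6.0]
opening: 0.746
finger_force: 25.0
```

Request:
servo_tool(translation=[[0,0,0],[0,0,0],[0,0,0],[0,0,0]], turn=[[0,0,0],[0,0,0],[0,0,0],[0,0,0]], grip=1.0)

```text
clock: 23.45
tool_pos: [0.4966, 0.1818, 0.1146]
eef_rot: [0.156, 0.988, -0.0, -0.0]
contact_force: [-0.4, 0.3, 0.5]
opening: 0.997
finger_force: 0.0
```

Request:
servo_tool(translation=[[0,0,-0.01],[0,0,-0.02],[0,0,-0.04],[0,0,-0.04],[0,0,-0.04],[0,0,-0.02],[0,0,0]], turn=[[0,0,0],[0,0,0],[0,0,0],[0,0,0],[0,0,0],[0,0,0],[0,0,0]])

```text
clock: 24.32
tool_pos: [0.4971, 0.1824, 0.2865]
eef_rot: [0.156, 0.988, 0.001, 0.002]
contact_force: [-0.9, -1.0, 0.1]
opening: 0.999
finger_force: 0.0
```

Request:
servo_tool(translation=[[0,-0.04,0],[0,-0.05,0],[0,-0.05,0],[0,-0.05,0],[0,-0.04,0],[0,0,0]], turn=[[0,0,0],[0,0,0],[0,0,0],[0,0,0],[0,0,0],[0,0,0]])

```text
clock: 25.08
tool_pos: [0.4237, -0.0405, 0.2834]
eef_rot: [0.159, 0.987, -0.001, -0.002]
contact_force: [0.7, -0.4, -0.0]
opening: 0.997
finger_force: 0.0
```

```bash
python3 - <<'E'
from rel import *
im=[]
for n in('side','scene'):
    s=snap(n); rel(s,n,.142); P=pts(s); q=P[...,:2]-[.4941,.1814]; X=q@ux; Y=q@uy
    for lo,hi in((-.078,-.04),(-.04,.0),(0,.04),(.04,.078)):   # rim-top height along X
        for sg in (1,-1):
            m=(s['z_map']>0)&(X>lo)&(X<hi)&(Y*sg>.028)&(Y*sg<.035)&(P[...,2]>.13)&(P[...,2]<.16)
            if m.sum()>5: print(n,lo,sg,m.sum(),np.percentile(P[m][:,2]*1e3,[50,90]).round(1))
    b=s['img'][245:365,250:370] if n=='side' else s['img'][150:270,220:340]
    im.append(cv2.resize(b,(400,400),interpolation=cv2.INTER_CUBIC))
cv2.imwrite('pics/fin.png',np.hstack(im)[:,:,::-1])
E
```

```text
side base 586 X [-77.3 -76.7 -74.8  74.3  77.6  77.9] Y [-31.1 -22.1 -12.3  37.3  38.   38.5]
   side 1 401 Y med 33.7 slope deg 0.27 X -75.1 77.9
side top 879 X [-76.8 -75.8 -74.8  76.7  78.3  79.1] Y [-34.2 -32.4 -31.1  36.4  37.1  37.5]
   side 1 407 Y med 33.5 slope deg -0.16 X -76.0 78.4
   side -1 214 Y med -27.7 slope deg 0.08 X -76.8 77.4
side -0.078 1 86 [140.2 142.7]
side -0.078 -1 27 [139.7 142.8]
side -0.04 1 87 [139.3 143.3]
side -0.04 -1 26 [141.1 142.9]
side 0 1 85 [139.3 143.2]
side 0 -1 23 [140.6 142.7]
side 0.04 1 83 [139.3 143. ]
side 0.04 -1 24 [140.3 142.4]
scene base 390 X [-77.9 -76.5 -74.4  76.7  78.   78.7] Y [-40.6 -37.4 -36.   -0.   14.4  31. ]
   side -1 255 Y med -30.8 slope deg -0.25 X -76.3 77.4
scene top 609 X [-77.2 -76.8 -74.8  74.6  76.2  78. ] Y [-39.2 -38.2 -36.4  34.6  36.3  37.4]
   side 1 224 Y med 29.1 slope deg -0.12 X -77.2 78.0
   side -1 277 Y med -31.2 slope deg -0.25 X -76.8 75.7
scene -0.078 1 40 [138.7 143.2]
scene -0.078 -1 56 [136.6 142.6]
scene -0.04 1 44 [138.1 142.7]
scene -0.04 -1 68 [138.5 143.4]
scene 0 1 39 [137.1 142.5]
scene 0 -1 59 [137.3 142.7]
scene 0.04 1 29 [139.1 143.3]
scene 0.04 -1 55 [137.8 142.3]
```

View pics/fin.png

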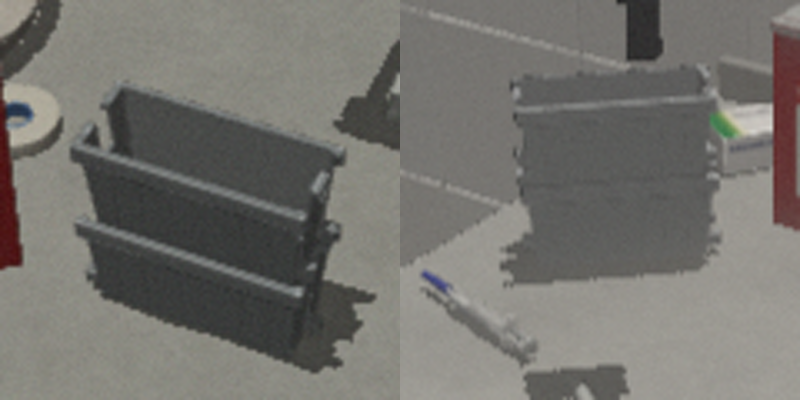

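The side and scene crops show the trays stacked and aligned. The top tray's rim measures 142 to 143 mm at every sampled spot, so it's level and seated. The gripper is clear of everything.

```bash
python3 -c "
from plant import r
print(r.finish_job())"
```

```text
the job is handed in; nothing more can be done
None
```

I handed the job in after about 25 s of robot time: the loose vial is standing in the lower tray next to the stored one, and the empty tray is stacked on top, turned end for end, level and fully seated by the camera measurements; the vials were last seen standing just before the top tray covered them.

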